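Clamp the box under the chute, clear the copper offcuts into it, draw it out

TASK

Slide the collecting box along its track, right up to the stop under the chute's spout, and flip the cam lever over until it snaps shut, so that the box is clamped. Only then send all the copper offcuts lying on the bench down the chute into the box. When all are in, flip the lever back open, draw the filled box back along the track until it is wholly clear of the spout, and leave the other things on the bench where they are.

Things in the scene. Friction and masses are not known exactly. Their poses are not given: they have to be found in the camera images.
- station: fixed collecting station, 520 mm long: base plate 6 mm thick, two rails (tops 30 mm above the bench) forming a track along its y, a stop at the +y end, an aluminium chute on legs over the track, a cam clamp on the robot's side. Position and yaw vary. Origin: on the bench, below the spout. x points away from the robot, y along the track to the stop (to the robot's left), z up
- home (a point): point on the track, 6 mm above the bench right under the spout, where the box's origin lies when the box stands against the end stop. The rails reach back to 395 mm before this point
- drop_point (a point): middle of the chute's open upper part, level with its side rims there, 250 mm above the bench, 65 mm above the chute's floor, 100 mm to +x (station) of the spout. The chute is 110 mm wide inside (along station y). Bars let go here slide down into the box; lying across the chute (along station y) and not all in one line, they heap up less
- spout (a point): middle of the mouth of the spout, 110 mm above the bench; the spout spans station x -54 to +40 mm, y -59 to +59 mm and is 160 mm high at its front (-x). From x = +40 mm (125 mm high) the chute's smooth floor rises at 45 degrees to +x, with side walls 45 mm high, to a back wall at x = 162 mm whose top is 295 mm above the bench, the highest point
- box: open steel box (120 x 160 mm outside, walls 4 mm, inner floor 16 mm and rim 82 mm above its origin) on a grey sled 12 mm thick lying loose in the track: x -120 to +70, y -85 to +85 mm, 3 mm play to each rail. About 0.8 kg, 5 N to push empty, up to 15 N full. Origin: underside of the sled below the box's middle; axes as the station's. Starts 150 to 200 mm short of home; the end stop halts it
- grip_post (a point): middle of the wooden grip post on a tongue at the box's -y end (127 mm from the box's origin): upright, 26 mm diameter, its top 40 mm above and its foot 28 mm below this point, 34 mm clear of the box's wall. Pinch or push it to slide the box along the track
- lever (a joint): angle of the cam lever, rad: 0 to 0.15 at the start (open, standing up, at 0 leaning 0.3 rad from vertical to station +y); grows as it swings through vertical towards station -y; 1.6 is the closed stop (0.27 rad above level, pointing to -y). A spring resists (at most 10 N at the knob) up to the high point at 1.1 rad; let go before that it springs open, beyond it snaps shut. Reopening takes as much
- lever_pivot (a point): the cam lever's pivot, at station x -100, y +40 mm, 85 mm above the bench; the lever turns about the station's x. When closed, its rubber shoe presses the sled's margin down on the track
- lever_tip (a point): centre of the black ball knob (24 mm diameter) at the end of the cam lever, 122 mm from the pivot; below it (85 to 130 mm from the pivot) a black sleeve, 22 mm diameter, on a steel bar 12 mm thick and 14 mm wide (in the swing's direction)
- offcut1: a plain square copper bar offcut, 66 x 20 x 20 mm, about 0.2 kg, lying flat somewhere on the bench to the left of the station; origin: centre of its underside (as it starts), x along its length. Three or four of the five offcuts are there; absent ones have no reading.
- offcut2: a twisted copper bar offcut, 66 x 20 x 20 mm, about 0.2 kg, lying flat somewhere on the bench to the left of the station; origin: centre of its underside (as it starts), x along its length. Three or four of the five offcuts are there; absent ones have no reading.
- offcut3: a plain square copper bar offcut, 66 x 20 x 20 mm, about 0.2 kg, lying flat somewhere on the bench to the left of the station; origin: centre of its underside (as it starts), x along its length. Three or four of the five offcuts are there; absent ones have no reading.
- offcut4: a twisted copper bar offcut, 66 x 20 x 20 mm, about 0.2 kg, lying flat somewhere on the bench to the left of the station; origin: centre of its underside (as it starts), x along its length. Three or four of the five offcuts are there; absent ones have no reading.
- offcut5: a plain square copper bar offcut, 66 x 20 x 20 mm, about 0.2 kg, lying flat somewhere on the bench to the left of the station; origin: centre of its underside (as it starts), x along its length. Three or four of the five offcuts are there; absent ones have no reading.
- flat_file: bystander: flat file with a wooden handle, 265 mm; origin near its middle
- wire_brush: bystander: wire brush with a wooden back, 180 mm; origin under its middle
- copper_dish: bystander: shallow copper dish, 110 mm diameter; origin under its centre
- try_square: bystander: steel try square, 120 mm; origin at its stock

How it is judged:
On the way, in this order (a step that is already met when the one before it is completed fails the run):
1. the box stands against the stop under the spout, the lever still open (y of box in the frame of station above -0.006 m and z of box in the frame of station below 0.012 m and value of joint lever below 0.4 rad), for 0.2 s.
2. the cam lever has snapped shut with the box at the stop and no offcut in it yet (y of box in the frame of station above -0.006 m and z of box in the frame of station below 0.012 m and value of joint lever above 1.45 rad and not ((x of offcut1 in the frame of box between -0.06 and 0.06 m and y of offcut1 in the frame of box between -0.08 and 0.08 m and z of offcut1 in the frame of box between 0 and 0.085 m) or (x of offcut2 in the frame of box between -0.06 and 0.06 m and y of offcut2 in the frame of box between -0.08 and 0.08 m and z of offcut2 in the frame of box between 0 and 0.085 m) or (x of offcut3 in the frame of box between -0.06 and 0.06 m and y of offcut3 in the frame of box between -0.08 and 0.08 m and z of offcut3 in the frame of box between 0 and 0.085 m) or (x of offcut4 in the frame of box between -0.06 and 0.06 m and y of offcut4 in the frame of box between -0.08 and 0.08 m and z of offcut4 in the frame of box between 0 and 0.085 m) or (x of offcut5 in the frame of box between -0.06 and 0.06 m and y of offcut5 in the frame of box between -0.08 and 0.08 m and z of offcut5 in the frame of box between 0 and 0.085 m))), for 0.2 s.
3. all the offcuts are in the box while it is clamped at the stop (y of box in the frame of station above -0.006 m and z of box in the frame of station below 0.012 m and value of joint lever above 1.45 rad and x of offcut1 in the frame of box between -0.06 and 0.06 m and y of offcut1 in the frame of box between -0.08 and 0.08 m and z of offcut1 in the frame of box between 0 and 0.085 m and x of offcut2 in the frame of box between -0.06 and 0.06 m and y of offcut2 in the frame of box between -0.08 and 0.08 m and z of offcut2 in the frame of box between 0 and 0.085 m and x of offcut3 in the frame of box between -0.06 and 0.06 m and y of offcut3 in the frame of box between -0.08 and 0.08 m and z of offcut3 in the frame of box between 0 and 0.085 m and x of offcut4 in the frame of box between -0.06 and 0.06 m and y of offcut4 in the frame of box between -0.08 and 0.08 m and z of offcut4 in the frame of box between 0 and 0.085 m and x of offcut5 in the frame of box between -0.06 and 0.06 m and y of offcut5 in the frame of box between -0.08 and 0.08 m and z of offcut5 in the frame of box between 0 and 0.085 m), for 0.2 s.
4. the lever is open again, the offcuts in the box (value of joint lever below 0.4 rad and x of offcut1 in the frame of box between -0.06 and 0.06 m and y of offcut1 in the frame of box between -0.08 and 0.08 m and z of offcut1 in the frame of box between 0 and 0.085 m and x of offcut2 in the frame of box between -0.06 and 0.06 m and y of offcut2 in the frame of box between -0.08 and 0.08 m and z of offcut2 in the frame of box between 0 and 0.085 m and x of offcut3 in the frame of box between -0.06 and 0.06 m and y of offcut3 in the frame of box between -0.08 and 0.08 m and z of offcut3 in the frame of box between 0 and 0.085 m and x of offcut4 in the frame of box between -0.06 and 0.06 m and y of offcut4 in the frame of box between -0.08 and 0.08 m and z of offcut4 in the frame of box between 0 and 0.085 m and x of offcut5 in the frame of box between -0.06 and 0.06 m and y of offcut5 in the frame of box between -0.08 and 0.08 m and z of offcut5 in the frame of box between 0 and 0.085 m), for 0.2 s.
At the end, for the whole second after the job is handed in: The box has been drawn back 130 to 300 mm from the stop (clear of the spout) and lies flat and at rest in the track, every offcut that is there is inside it, and the lever is open (below 0.4 rad) (all of step 4 and y of box in the frame of station between -0.3 and -0.13 m and z of box in the frame of station below 0.012 m and linear speed of box below 0.02 m/s); the robot touches nothing.
It fails at once if a bystander (file, brush, dish or square) is moved by more than 40 mm (distance of any of flat_file, wire_brush, copper_dish, try_square from where it was at the start of the episode above 0.04 m).
Of offcut1, offcut2, offcut3, offcut4, offcut5 only 3 to 4 are there at a start; the rules pass over those that are not, and their reading is None.
At some moment in a run one of offcut1, offcut2, offcut3, offcut4, offcut5 may be knocked a few centimetres aside while the robot is not near it.
Once in a run the grip may slacken for a moment while it holds something.
It also fails if it takes over 210 s, if anything falls off the work surface, if the arm or the gripper's body presses on something with over 40 N, if the wrist force passes 120 N, or if a joint passes its speed limit or range.

ROBOT

A 7-joint arm with a two-finger parallel gripper is mounted at the origin on the work surface. World frame = base frame: x ahead of the robot, y to its left, z up, the work surface at z = 0. Lengths are in m, angles in rad, forces in N, time in s.
With the tool pointing down it reaches from about 0.375 to 0.925 m from the base axis. Payload 3.1 kg.
Tool frame: the origin (TCP) lies on the centre line of the jaws, within the pads' length; the fingertips stand 14 mm ahead of it and the grasp point (between the pads) lies 5 mm behind it; z points along the fingers, y is the line along which they close (so a half turn about z gives the same grasp; the last joint's range is limited). The gripper opens to 85 mm and grips with 20 to 120 N. Pads are 22 mm wide; open, the fingers measure 114 mm over their backs; the gripper's body (76 mm by 85 mm) begins 54 mm behind the grasp point. The pads swing forward as they close: fully open they stand 13 mm farther back than shut.
Start: joints at [1.179, 0.383, 0.044, 1.598, -0.018, 1.161, -0.05], TCP at [0.188, -0.622, 0.245] pointing down, gripper open.
Joint ranges: [-2.61, 2.61], [-0.41, 2.15], [-1.48, 1.57], [0, 2.5], [-1.57, 4.71], [0.05, 1.97], [-2.85, 2.85]. Speed limits (rad/s): [2.79, 2.79, 3.14, 3.14, 3.14, 3.14, 3.14].

INTERFACE

Orientations are given as a rotation vector (axis times angle).
In Python, from station import env, vision, nets gives the robot as it stands.
- The arm moves only by the tool carry_out, never from a script. Its argument "rows" is a list of rows, each an object with "hand": the closure, from -1 (fully open) to 1 (shut); "offset": the shift along the tool's x, y, z normalised to -1 to 1, where 1 is 30 cm, a list of three; "angular": the turn, a rotation vector about the tool's x, y, z normalised to -1 to 1, where 1 is pi rad, a list of three. In form: [{"hand": hand, "offset": [x, y, z], "angular": [rx, ry, rz]}, ...]. A call has 1 to 20 rows; each row is the pose to reach, as a shift and turn from the pose commanded when the call began, along the tool's axes at that moment, turning the shorter way round; what a row does not reach only later rows make up. A row lasts 1/8 s, in which the tool goes at most 62.5 mm and 10.7 degrees, less where a joint would pass 70% of its speed; a pose out of reach is approached as far as the arm can. A call with a number of a shift or a turn outside -1 to 1 is refused whole. A call with a gripper value outside its range is refused whole. The fingers move at their own pace and stop on an object; "force" is the grip in N (left out, the last holds). Time passes only in rows, so rows that repeat a pose let the fingers close. It gives the time, the measured TCP pose, the force, the opening and the grip force at its end, in the units of the state.
- env.sense(): the state, without advancing time (a new reading comes with each control period).
- vision.read_camera(name): name is "scene" or "top" or "wrist"; returns a dict with "image" (400x640x3 uint8, red, green, blue), "fx", "fy", "cx", "cy" (pixels), "eye" and "orientation" of the camera in the world. Camera axes: x right, y down, z forward; pixel columns grow to the right and rows downward; lengths in m; the calibration is good to about 2 mm. A picture is of the moment at which its call begins. There is no depth.
- env.hand_in(): hands the job in; it is judged then, once.
Trained networks look in a picture, given as the dict that the camera call returned (one of the last four; its "shot" number tells which), for a name from the list of things; names that differ only in an ending like _2 or _b are one class to them, and where a whole thing is asked for, a point or a joint stands for the part that bears it (a point fixed in the world has none). Each returns a list of dicts, best first, with "conf" (0 to 1); they miss things now and then, are a little off and sometimes report something else, mostly with a low value. They report only what shows in the picture. A call takes as long as a camera call.
- nets.find_in(query, picture): "point" ([x, y, z] in m, in world coordinates, good to about 4 mm: the middle of the surface that is visible of it).
- nets.outline_of(query, picture): "region" (400x640 bool, what is visible of it).
The state is a dict: "time": time; "joints": joint angles; "joint_vel": joint speeds; "tau": joint torques, N m; "tool_pos": TCP position; "ee_rot": TCP orientation; "force": force on the tool from outside, world axes, zero at the start; "wrist_torque": the same for the moment, N m; "grip_width": finger opening in m; "grip_force": force on a finger pad.
Only numpy, scipy, OpenCV 4.12 (cv2) and the standard library are available. Lean on these libraries where they do the work, as an engineer would, in place of code of your own. Each camera call takes 0.05 s, during which the arm holds its last target. There are 200 camera calls.

## Working session

There is one attempt and no reset: what is moved stays moved. The work goes in short steps, Python scripts to look and compute and a tool call to move; the robot and the scene stay as the last step left them, time stands still between calls to the robot, and variables do not carry over. Pictures are saved under pics/ and viewed, at most 14 in all, crops included, and the job is handed in when it is done.

Besides the shell and the picture viewer there is one more tool, called after ">>>" by a JSON object that holds its "op" and its "data", one argument or row to a line. carry_out: Moves the arm, as the interface text tells. Scaled input: -1 to 1 covers 30 cm each way for a shift and pi rad each way for a turn. Its arguments: {"type":"object","properties":{"rows":{"type":"array","items":{"type":"object","properties":{"hand":{"type":"number"},"offset":{"type":"array","items":{"type":"number","minimum":-1,"maximum":1}},"angular":{"type":"array","items":{"type":"number","minimum":-1,"maximum":1}}}}},"force":{"type":"number"}},"required":["rows"]}

```bash
ls; mkdir -p pics; cat > h.py <<'E'
import numpy as np, cv2
from scipy.spatial.transform import Rotation as R
from station import env, vision, nets
def save(p,n): cv2.imwrite('pics/'+n+'.png', cv2.cvtColor(p['image'],cv2.COLOR_RGB2BGR))
def rot(o):
    o=np.array(o,float)
    if o.shape==(3,3): return o
    return (R.from_rotvec(o) if o.size==3 else R.from_quat(o)).as_matrix()
def ray(p,uv,z):
    M=rot(p['orientation']); d=M@np.array([(uv[0]-p['cx'])/p['fx'],(uv[1]-p['cy'])/p['fy'],1]); e=np.array(p['eye'])
    return e+d*(z-e[2])/d[2]
def proj(p,X):
    c=rot(p['orientation']).T@(np.array(X)-np.array(p['eye'])); return np.array([p['fx']*c[0]/c[2]+p['cx'],p['fy']*c[1]/c[2]+p['cy']])
E
python3 - <<'E'
from h import *
for n in ['scene','top']:
    p=vision.read_camera(n); save(p,n+'0'); print(n,p['eye'],p['orientation'],p['fx'],p['cx'],p['cy'])
    for q in ['station','box','grip_post','spout','lever_tip','lever_pivot','drop_point','home','offcut1','offcut2','flat_file','wire_brush','copper_dish','try_square']:
        try: print(q,[(np.round(r['point'],3).tolist(),round(r['conf'],2)) for r in nets.find_in(q,p)][:6])
        except Exception as e: print(q,e)
print(env.sense())
E
```

```text
pics
scene [1.35181564 0.5189428  0.90675604] [-1.18664801 -2.17351673  1.11515565] 449.23332096082834 318.48586542295754 197.7676235818308
station [([0.61, 0.059, 0.034], 0.87)]
box [([0.581, -0.142, 0.046], 0.97)]
grip_post [([0.584, -0.142, 0.045], 0.89)]
spout [([0.556, 0.396, 0.017], 0.49)]
lever_tip [([0.461, 0.111, 0.14], 0.7), ([0.297, 0.349, 0.005], 0.27)]
lever_pivot [([0.61, 0.054, 0.026], 0.57)]
drop_point [([0.612, 0.062, 0.027], 0.74)]
home [([0.615, 0.058, 0.03], 0.93)]
offcut1 [([0.644, 0.285, 0.018], 0.86), ([0.552, 0.397, 0.017], 0.86), ([0.445, 0.386, 0.016], 0.69)]
offcut2 [([0.644, 0.285, 0.018], 0.86), ([0.552, 0.397, 0.017], 0.86), ([0.445, 0.386, 0.016], 0.69)]
flat_file [([0.806, -0.106, 0.011], 0.58)]
wire_brush []
copper_dish [([0.677, 0.419, 0.017], 0.68), ([0.612, 0.059, 0.026], 0.51)]
try_square [([0.294, 0.353, 0.007], 0.67), ([0.596, -0.496, 0.035], 0.19)]
top [ 0.35013326 -0.05425289  1.42851342] [-2.15354339  2.12260674 -0.15397498] 386.6403856947196 322.14826859056984 202.75246695985487
station [([0.549, 0.007, 0.006], 0.68)]
box [([0.544, -0.119, 0
[... 719 characters left out ...]
rray([ 1.17922177,  0.38287631,  0.04387678,  1.59791474, -0.01791358,
        1.16120404, -0.04986299]), 'joint_vel': array([ 1.49043194e-03, -1.00589179e-05, -1.42493603e-04, -1.38249185e-03,
       -8.91634603e-04,  5.54585494e-04, -5.62071317e-04]), 'tau': array([ 1.07409662e-04, -4.33428383e+01,  1.02294177e+00, -2.49907708e+01,
        1.04245529e-02,  1.84130920e-03, -2.75437401e-06]), 'tool_pos': array([ 0.18825494, -0.62213561,  0.24527729]), 'ee_rot': array([-3.10772070e+00, -4.59953282e-01, -6.48642883e-05]), 'force': array([ 0.42659876, -0.3109782 , -0.17038476]), 'wrist_torque': array([ 0.02354178,  0.00723034, -0.05068538]), 'grip_force': 0.0, 'grip_width': 0.08528447216843206}
```

View pics/top0.png

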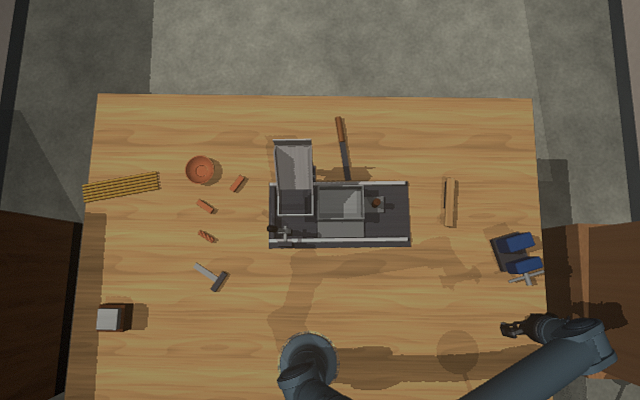

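View pics/scene0.png

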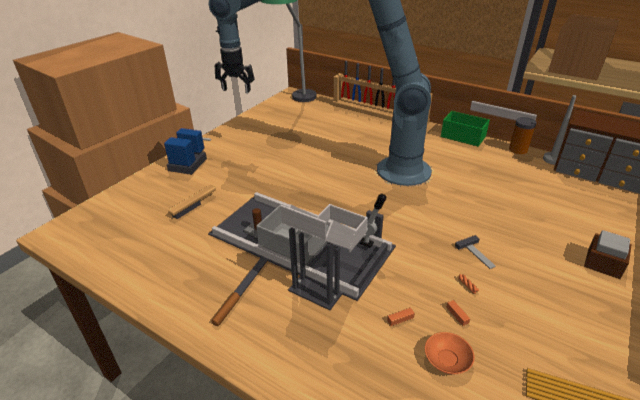

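The top view shows the station plate at about (269-410, 181-248), with offcuts at (237,183), (205,206) and (206,236). The post is at (376,203), and the lever knob is near (271,229). I'll zoom in to fit the station pose.

```bash
python3 - <<'E'
import cv2
a=cv2.imread('pics/top0.png')[130:260,255:425]; b=cv2.imread('pics/scene0.png')[185:315,200:400]
a=cv2.resize(a,None,fx=4.5,fy=4.5,interpolation=2); b=cv2.resize(b,None,fx=4,fy=4,interpolation=2)
cv2.imwrite('pics/a.png',a);cv2.imwrite('pics/b.png',b)
E
```

```text
(no output)
```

View pics/a.png

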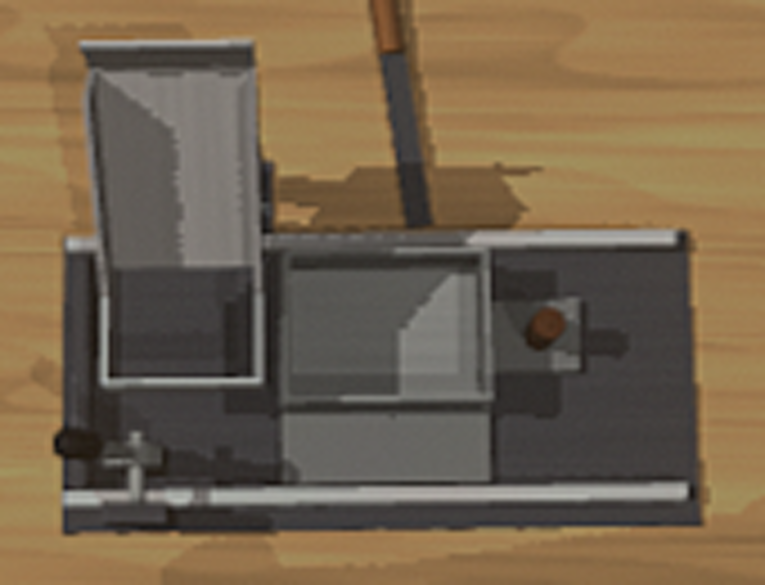

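View pics/b.png

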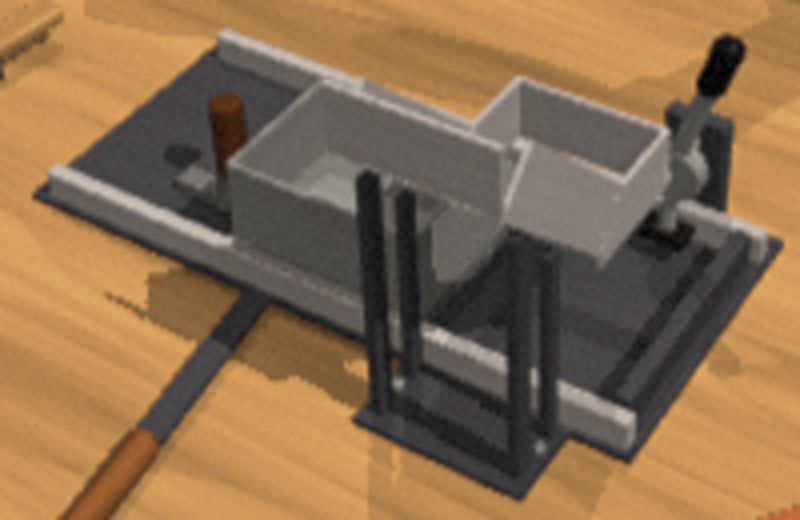

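```bash
cat > fit.py <<'E'
from h import *
from scipy.optimize import least_squares
T=vision.read_camera('top'); S=vision.read_camera('scene')
t=lambda u,v:(T,(u/4.5+255,v/4.5+130)); s=lambda u,v:(S,(u/4+200,v/4+185))
st=[((-54,59,160),t(102,384)),((-54,-59,160),t(262,384)),((162,59,295),t(82,42)),((162,-59,295),t(253,41)),
 ((-54,-59,160),s(520,78)),((-54,59,160),s(667,130)),((-123,-395,30),t(688,484)),((73,-395,30),t(680,246))]
bx=[((60,80,88),t(283,252)),((60,-80,88),t(490,250)),((-60,-80,88),t(490,403)),((-60,80,88),t(283,406)),((60,-80,88),s(230,160)),((-60,-80,88),s(318,82))]
def W(x,q):
    c,sn=np.cos(x[2]),np.sin(x[2]); q=np.array(q)/1000
    return np.array([x[0]+c*q[0]-sn*q[1],x[1]+sn*q[0]+c*q[1],q[2]])
def kn(a): # lever angle -> knob station mm
    b=a-0.3; return (-100,40-122*np.sin(b),85+122*np.cos(b))
kp=[t(72,443),s(730,48)]
def f(x):
    r=[proj(c,W(x,q))-uv for q,(c,uv) in st]
    r+=[proj(c,W(x,(q[0],q[1]+x[3]*1000,q[2])))-uv for q,(c,uv) in bx]
    r+=[proj(c,W(x,kn(x[4])))-uv for c,uv in kp]
    return np.concatenate(r)
o=least_squares(f,[.55,.06,0,-.17,.1],loss='soft_l1')
print(o.x.round(4)); print(f(o.x).reshape(-1,2).round(1).tolist())
E
python3 - <<'E'
from fit import *
x=o.x
for q in [(0,x[3]*1000-127,50),(0,-127,50),kn(x[4]),(100,0,250)]: print(q,W(x,q).round(4))
for c in (T,S):
  for r in nets.outline_of('offcut1',c)[:5]:
    m=r['region'].astype(np.uint8); v,u=np.nonzero(m)
    pts=np.float32([ray(c,(a,b),.015)[:2] for a,b in zip(u,v)]); (cx,cy),(w,h),a=cv2.minAreaRect(pts*1000)
    print(round(r['conf'],2),len(u),(round(cx),round(cy)),(round(w),round(h)),round(a,0))
E
```

```text
[ 0.5554  0.048   0.0207 -0.1539 -0.0074]
[[-0.4, 0.2], [-0.2, -0.1], [-0.5, 0.4], [0.3, 0.4], [-1.5, -1.7], [-0.2, -1.1], [-0.5, 0.5], [-0.8, -0.0], [-0.1, -0.4], [-0.8, -0.2], [-0.0, -0.4], [0.0, -0.8], [-1.7, -0.5], [0.8, -2.4], [-1.1, -0.1], [-1.3, 0.2]]
(0, np.float64(-280.89288522780225), 50) [ 0.5613 -0.2328  0.05  ]
(0, -127, 50) [ 0.5581 -0.079   0.05  ]
(-100, np.float64(76.9120358698747), np.float64(201.281991761154)) [0.4539 0.1228 0.2013]
(100, 0, 250) [0.6554 0.0501 0.25  ]
0.66 57 (439, 383) (54, 15) 58.0
0.43 114 (636, 277) (27, 65) 58.0
0.85 309 (552, 394) (76, 35) 53.0
0.8 285 (640, 284) (34, 71) 51.0
0.44 149 (442, 390) (66, 23) 56.0
```

```bash
cat >> h.py <<'E'
X=[0.5554,0.048,0.0207]
def st(x,y,z=0):  # station mm -> world m
    c,s=np.cos(X[2]),np.sin(X[2]); return np.array([X[0]+(c*x-s*y)/1e3,X[1]+(s*x+c*y)/1e3,z/1e3])
def Rd(h): # tool x heading h, pointing down
    return np.array([[np.cos(h),np.sin(h),0],[np.sin(h),-np.cos(h),0],[0,0,-1]])
def mv(*wp, rd=True, p0=None, h0=None):
    """each wp = (world pos, heading or matrix)"""
    s=env.sense(); p=np.array(s['tool_pos']); M=rot(s['ee_rot'])
    print('t',round(s['time'],1),'pos',p.round(4),'head',round(np.arctan2(M[1,0],M[0,0]),3),'q',np.round(s['joints'],2),'w',round(s['grip_width'],4),'F',np.round(s['force'],1))
    q=p;Q=M
    for t,h in wp:
        Rt=h if np.ndim(h)==2 else Rd(h)
        o=M.T@(np.array(t)-p)/.3; a=R.from_matrix(M.T@Rt).as_rotvec()/np.pi
        n=max(np.linalg.norm(t-q)/.0625, np.degrees(np.linalg.norm(R.from_matrix(Q.T@Rt).as_rotvec()))/10.7)
        print('"offset":',o.round(3).tolist(),'"angular":',a.round(3).tolist(),'rows',round(n,1)); q=np.array(t);Q=Rt
E
python3 - <<'E'
from h import *
h=np.pi/2+X[2]
mv((np.array([.36,-.42,.245]),.9),(np.array([.36,-.42,.245]),h))
E
```

```text
t 1.7 pos [ 0.1883 -0.6222  0.2453] head 0.294 q [ 1.18  0.38  0.04  1.6  -0.02  1.16 -0.05] w 0.0856 F [-0.1  0.2  0.2]
"offset": [0.743, -0.479, 0.001] "angular": [0.0, -0.0, -0.193] rows 4.2
"offset": [0.743, -0.479, 0.001] "angular": [0.0, -0.0, -0.413] rows 3.7
```

>>> {"op": "carry_out", "data": {
  "rows": [
    {"hand": -1, "offset": [0.74, -0.48, 0], "angular": [0, 0, -0.41]},
    {"hand": -1, "offset": [0.74, -0.48, 0], "angular": [0, 0, -0.41]},
    {"hand": -1, "offset": [0.74, -0.48, 0], "angular": [0, 0, -0.41]},
    {"hand": -1, "offset": [0.74, -0.48, 0], "angular": [0, 0, -0.41]},
    {"hand": -1, "offset": [0.74, -0.48, 0], "angular": [0, 0, -0.41]},
    {"hand": -1, "offset": [0.74, -0.48, 0], "angular": [0, 0, -0.41]},
    {"hand": -1, "offset": [0.74, -0.48, 0], "angular": [0, 0, -0.41]},
    {"hand": -1, "offset": [0.74, -0.48, 0], "angular": [0, 0, -0.41]}
  ],
  "force": 60
}}

```text
time: 2.7
tool_pos: [0.359, -0.4201, 0.2454]
ee_rot: [2.211, 2.231, 0.0]
force: [0.5, -1.0, 1.0]
grip_width: 0.0853
grip_force: 0.0
```

```bash
python3 - <<'E'
from h import *
h=np.pi/2+X[2]
mv((st(0,-281,170),h),(st(0,-281,66),h),(st(0,-127,66),h))
E
```

```text
t 2.7 pos [ 0.359  -0.4201  0.2454] head 1.58 q [ 1.02  0.21 -0.26  1.82  0.06  1.11  0.75] w 0.0853 F [ 0.5 -1.   1. ]
"offset": [0.618, 0.68, 0.251] "angular": [0.0, 0.0, -0.004] rows 4.6
"offset": [0.618, 0.68, 0.598] "angular": [0.0, 0.0, -0.004] rows 1.7
"offset": [1.131, 0.674, 0.598] "angular": [0.0, 0.0, -0.004] rows 2.5
```

>>> {"op": "carry_out", "data": {
  "rows": [
    {"hand": -1, "offset": [0.62, 0.68, 0.2], "angular": [0, 0, 0]},
    {"hand": -1, "offset": [0.62, 0.68, 0.2], "angular": [0, 0, 0]},
    {"hand": -1, "offset": [0.62, 0.68, 0.2], "angular": [0, 0, 0]},
    {"hand": -1, "offset": [0.62, 0.68, 0.2], "angular": [0, 0, 0]},
    {"hand": -1, "offset": [0.62, 0.68, 0.2], "angular": [0, 0, 0]},
    {"hand": -1, "offset": [0.62, 0.68, 0.4], "angular": [0, 0, 0]},
    {"hand": -1, "offset": [0.62, 0.68, 0.6], "angular": [0, 0, 0]},
    {"hand": -1, "offset": [0.62, 0.68, 0.6], "angular": [0, 0, 0]},
    {"hand": 0.5, "offset": [0.62, 0.68, 0.6], "angular": [0, 0, 0]},
    {"hand": 1, "offset": [0.62, 0.68, 0.6], "angular": [0, 0, 0]},
    {"hand": 1, "offset": [0.62, 0.68, 0.6], "angular": [0, 0, 0]},
    {"hand": 1, "offset": [0.62, 0.68, 0.6], "angular": [0, 0, 0]},
    {"hand": 1, "offset": [0.62, 0.68, 0.6], "angular": [0, 0, 0]},
    {"hand": 1, "offset": [0.62, 0.68, 0.6], "angular": [0, 0, 0]}
  ],
  "force": 60
}}

```text
time: 4.45
tool_pos: [0.5636, -0.2327, 0.0683]
ee_rot: [2.206, 2.229, 0.004]
force: [0.2, -0.6, 6.2]
grip_width: 0.0244
grip_force: 59.4
```

```bash
python3 - <<'E'
from h import *
h=np.pi/2+X[2]
mv((st(0,-127,66),h),(st(0,-122,66),h))
E
```

```text
t 4.5 pos [ 0.5636 -0.2327  0.0683] head 1.581 q [ 0.61  0.54 -0.35  1.81  0.24  0.83  0.15] w 0.0244 F [ 0.2 -0.6  6.2]
"offset": [0.513, -0.013, 0.006] "angular": [0.002, 0.001, -0.003] rows 2.5
"offset": [0.529, -0.013, 0.006] "angular": [0.002, 0.001, -0.003] rows 0.1
```

>>> {"op": "carry_out", "data": {
  "rows": [
    {"hand": 1, "offset": [0.08, 0, 0], "angular": [0, 0, 0]},
    {"hand": 1, "offset": [0.16, 0, 0], "angular": [0, 0, 0]},
    {"hand": 1, "offset": [0.24, -0.005, 0], "angular": [0, 0, 0]},
    {"hand": 1, "offset": [0.32, -0.005, 0], "angular": [0, 0, 0]},
    {"hand": 1, "offset": [0.38, -0.005, 0], "angular": [0, 0, 0]},
    {"hand": 1, "offset": [0.43, -0.005, 0], "angular": [0, 0, 0]},
    {"hand": 1, "offset": [0.47, -0.005, 0], "angular": [0, 0, 0]},
    {"hand": 1, "offset": [0.49, -0.005, 0], "angular": [0, 0, 0]},
    {"hand": 1, "offset": [0.5, -0.005, 0], "angular": [0, 0, 0]},
    {"hand": 1, "offset": [0.51, -0.005, 0], "angular": [0, 0, 0]},
    {"hand": 1, "offset": [0.51, -0.005, 0], "angular": [0, 0, 0]}
  ]
}}

```text
time: 5.82
tool_pos: [0.5603, -0.0857, 0.0682]
ee_rot: [2.206, 2.223, -0.004]
force: [0.4, -8.3, 7.2]
grip_width: 0.0243
grip_force: 59.4
```

>>> {"op": "carry_out", "data": {
  "rows": [
    {"hand": 1, "offset": [0.01, 0, 0], "angular": [0, 0, 0]},
    {"hand": 1, "offset": [0.02, 0, 0], "angular": [0, 0, 0]},
    {"hand": 1, "offset": [0.03, 0, 0], "angular": [0, 0, 0]},
    {"hand": 1, "offset": [0.03, 0, 0], "angular": [0, 0, 0]}
  ]
}}

```text
time: 6.32
tool_pos: [0.5606, -0.0778, 0.0683]
ee_rot: [2.205, 2.222, -0.004]
force: [0.4, -9.2, 7.5]
grip_width: 0.0243
grip_force: 59.3
```

>>> {"op": "carry_out", "data": {
  "rows": [
    {"hand": 1, "offset": [0.015, 0, 0], "angular": [0, 0, 0]},
    {"hand": 1, "offset": [0.025, 0, 0], "angular": [0, 0, 0]},
    {"hand": 1, "offset": [0.025, 0, 0], "angular": [0, 0, 0]}
  ]
}}

```text
time: 6.7
tool_pos: [0.5611, -0.0774, 0.0683]
ee_rot: [2.204, 2.214, -0.011]
force: [3.4, -18.6, 4.8]
grip_width: 0.0242
grip_force: 59.2
```

```bash
python3 - <<'E'
from h import *
h=np.pi/2+X[2]
mv((st(0,-124,250),h),(st(-100,0,290),h),(st(-100,77,290),h))
E
```

```text
t 6.7 pos [ 0.5611 -0.0774  0.0683] head 1.575 q [ 0.38  0.48 -0.38  1.92  0.27  0.79 -0.15] w 0.0242 F [  3.4 -18.6   4.8]
"offset": [-0.006, -0.006, -0.606] "angular": [0.002, 0.006, -0.005] rows 2.9
"offset": [0.4, -0.345, -0.749] "angular": [0.002, 0.006, -0.005] rows 2.6
"offset": [0.656, -0.349, -0.753] "angular": [0.002, 0.006, -0.005] rows 1.2
```

>>> {"op": "carry_out", "data": {
  "rows": [
    {"hand": -0.3, "offset": [0, 0, 0], "angular": [0, 0, 0]},
    {"hand": -0.3, "offset": [0, 0, 0], "angular": [0, 0, 0]},
    {"hand": -0.3, "offset": [0, 0, 0], "angular": [0, 0, 0]},
    {"hand": -0.3, "offset": [0, 0, -0.2], "angular": [0, 0, 0]},
    {"hand": -0.3, "offset": [0, 0, -0.4], "angular": [0, 0, 0]},
    {"hand": -0.3, "offset": [0, 0, -0.6], "angular": [0, 0, 0]},
    {"hand": -0.3, "offset": [0, 0, -0.75], "angular": [0, 0, 0]},
    {"hand": -0.3, "offset": [0.2, -0.2, -0.75], "angular": [0, 0, 0]},
    {"hand": -0.3, "offset": [0.4, -0.35, -0.75], "angular": [0, 0, 0]},
    {"hand": -0.3, "offset": [0.6, -0.35, -0.75], "angular": [0, 0, 0]},
    {"hand": -0.3, "offset": [0.65, -0.35, -0.75], "angular": [0, 0, 0]},
    {"hand": -0.3, "offset": [0.65, -0.35, -0.75], "angular": [0, 0, 0]}
  ]
}}

```text
time: 8.2
tool_pos: [0.4483, 0.1371, 0.2904]
ee_rot: [-2.196, -2.246, -0.001]
force: [-0.2, -0.1, -0.5]
grip_width: 0.0555
grip_force: 0.0
```

```bash
python3 - <<'E'
from h import *
h=np.pi/2+X[2]
def kn(a): b=a-.3; return st(-100,40-122*np.sin(b),85+122*np.cos(b))
p=vision.read_camera('wrist'); save(p,'w1')
for q in ['lever_tip','box']: print(q,[(np.round(r['point'],3).tolist(),round(r['conf'],2)) for r in nets.find_in(q,p)])
print(kn(0),kn(.15),proj(p,kn(0)))
t=vision.read_camera('top'); save(t,'t1')
print([(np.round(r['point'],3).tolist(),round(r['conf'],2)) for q in('lever_tip','box') for r in nets.find_in(q,t)])
mv((kn(0)-[0,0,.005],h))
E
```

```text
lever_tip [([0.451, 0.124, 0.214], 0.93)]
box [([0.522, 0.07, 0.024], 0.68)]
[0.45384723 0.12196732 0.20155105] [0.45421612 0.10414912 0.20563007] [328.21164076 225.98043645]
[([0.554, -0.121, 0.008], 0.64), ([0.694, 0.424, 0.015], 0.42), ([0.54, 0.027, 0.024], 0.79), ([0.553, -0.128, 0.009], 0.59)]
t 8.5 pos [0.4507 0.13   0.2899] head 1.579 q [ 0.27  0.03 -0.64  1.94  0.02  1.18 -0.37] w 0.0552 F [-0.6 -0.  -0.1]
"offset": [-0.027, 0.011, 0.311] "angular": [-0.0, 0.0, -0.004] rows 1.5
```

View pics/w1.png

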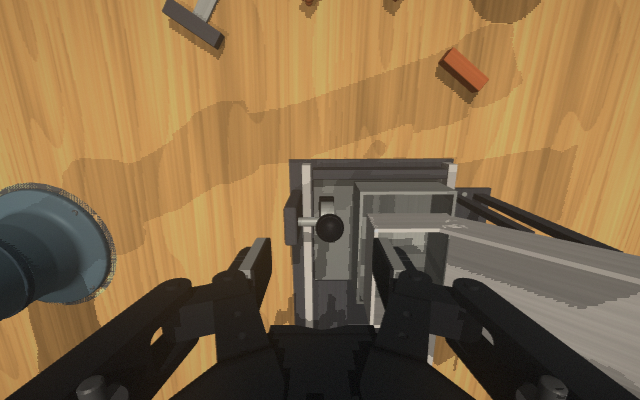

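The wrist view shows the knob at (329,227), as predicted by the fit, and the box sits under the spout. Next I pinch the knob.

>>> {"op": "carry_out", "data": {
  "rows": [
    {"hand": -0.3, "offset": [-0.03, 0.01, 0.12], "angular": [0, 0, 0]},
    {"hand": -0.3, "offset": [-0.03, 0.01, 0.22], "angular": [0, 0, 0]},
    {"hand": -0.3, "offset": [-0.03, 0.01, 0.3], "angular": [0, 0, 0]},
    {"hand": -0.3, "offset": [-0.03, 0.01, 0.3], "angular": [0, 0, 0]},
    {"hand": 0.3, "offset": [-0.03, 0.01, 0.3], "angular": [0, 0, 0]},
    {"hand": 0.6, "offset": [-0.03, 0.01, 0.3], "angular": [0, 0, 0]},
    {"hand": 1, "offset": [-0.03, 0.01, 0.3], "angular": [0, 0, 0]},
    {"hand": 1, "offset": [-0.03, 0.01, 0.3], "angular": [0, 0, 0]}
  ],
  "force": 35
}}

```text
time: 9.5
tool_pos: [0.4551, 0.1228, 0.2018]
ee_rot: [2.208, 2.232, 0.004]
force: [2.1, 0.3, 3.7]
grip_width: 0.0219
grip_force: 34.3
```

```bash
python3 - <<'E'
from h import *
h=np.pi/2+X[2]
s=env.sense(); p=s['tool_pos']; M=rot(s['ee_rot'])
def kn(a): b=a-.3; return st(-100,40-122*np.sin(b),85+122*np.cos(b))
for a in np.linspace(.0,1.6,17): print(round(a,2),((M.T@(kn(a)-[0,0,.005]-p))/.3).round(3).tolist())
print(p,s['grip_width'],s['grip_force'])
E
```

```text
0.0 [-0.003, -0.004, 0.017]
0.1 [-0.042, -0.004, 0.007]
0.2 [-0.082, -0.003, 0.001]
0.3 [-0.123, -0.003, -0.001]
0.4 [-0.163, -0.003, 0.001]
0.5 [-0.204, -0.002, 0.007]
0.6 [-0.243, -0.002, 0.017]
0.7 [-0.281, -0.001, 0.031]
0.8 [-0.318, -0.001, 0.049]
0.9 [-0.352, -0.001, 0.07]
1.0 [-0.385, -0.001, 0.095]
1.1 [-0.415, -0.0, 0.123]
1.2 [-0.441, -0.0, 0.153]
1.3 [-0.465, -0.0, 0.186]
1.4 [-0.485, -0.0, 0.221]
1.5 [-0.502, -0.0, 0.258]
1.6 [-0.515, -0.0, 0.297]
[0.45506241 0.12277918 0.20179366] 0.02194339762393395 34.32395339012146
```

>>> {"op": "carry_out", "data": {
  "rows": [
    {"hand": 1, "offset": [-0.042, 0, 0.005], "angular": [0, 0, 0]},
    {"hand": 1, "offset": [-0.082, 0, 0], "angular": [0, 0, 0]},
    {"hand": 1, "offset": [-0.123, 0, 0], "angular": [0, 0, 0]},
    {"hand": 1, "offset": [-0.163, 0, 0.001], "angular": [0, 0, 0]},
    {"hand": 1, "offset": [-0.204, 0, 0.007], "angular": [0, 0, 0]},
    {"hand": 1, "offset": [-0.243, 0, 0.017], "angular": [0, 0, 0]},
    {"hand": 1, "offset": [-0.281, 0, 0.031], "angular": [0, 0, 0]},
    {"hand": 1, "offset": [-0.318, 0, 0.049], "angular": [0, 0, 0]},
    {"hand": 1, "offset": [-0.352, 0, 0.07], "angular": [0, 0, 0]},
    {"hand": 1, "offset": [-0.385, 0, 0.095], "angular": [0, 0, 0]},
    {"hand": 1, "offset": [-0.415, 0, 0.123], "angular": [0, 0, 0]},
    {"hand": 1, "offset": [-0.441, 0, 0.153], "angular": [0, 0, 0]},
    {"hand": 1, "offset": [-0.465, 0, 0.186], "angular": [0, 0, 0]},
    {"hand": 1, "offset": [-0.485, 0, 0.221], "angular": [0, 0, 0]},
    {"hand": 1, "offset": [-0.502, 0, 0.258], "angular": [0, 0, 0]},
    {"hand": 1, "offset": [-0.515, 0, 0.297], "angular": [0, 0, 0]},
    {"hand": 1, "offset": [-0.515, 0, 0.297], "angular": [0, 0, 0]}
  ]
}}

```text
time: 11.62
tool_pos: [0.4593, -0.0402, 0.1122]
ee_rot: [2.208, 2.218, 0.0]
force: [5.8, -14.9, 0.3]
grip_width: 0.0212
grip_force: 40.0
```

```bash
python3 - <<'E'
from h import *
h=np.pi/2+X[2]
p=vision.read_camera('scene'); i=p['image'][165:315,200:400]; cv2.imwrite('pics/s2.png',cv2.cvtColor(cv2.resize(i,None,fx=4,fy=4),4))
mv((st(-100,-80,260),h),(st(-100,-80,330),h))
E
```

```text
t 11.7 pos [ 0.4592 -0.0401  0.1125] head 1.576 q [ 0.44  0.24 -0.49  2.14  0.17  0.79 -0.15] w 0.0209 F [  5.7 -14.    0.4]
"offset": [0.016, -0.003, -0.492] "angular": [0.003, 0.003, -0.005] rows 2.4
"offset": [0.014, -0.001, -0.725] "angular": [0.003, 0.003, -0.005] rows 1.1
```

View pics/s2.png

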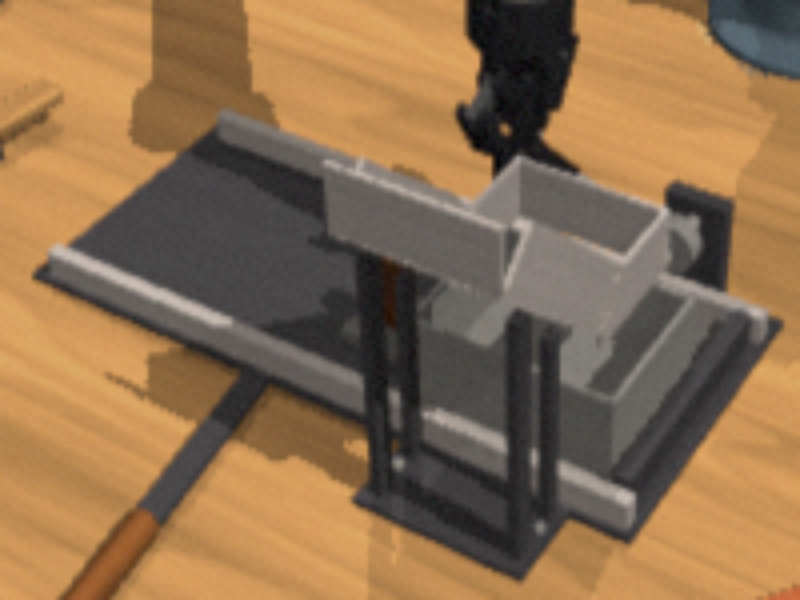

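The box stands at the stop and the lever appears to be down. I release it, rise, and move towards the offcuts.

>>> {"op": "carry_out", "data": {
  "rows": [
    {"hand": 0.1, "offset": [0, 0, 0], "angular": [0, 0, 0]},
    {"hand": 0.1, "offset": [0, 0, 0], "angular": [0, 0, 0]},
    {"hand": 0.1, "offset": [0, 0, 0], "angular": [0, 0, 0]},
    {"hand": 0.1, "offset": [0, 0, -0.2], "angular": [0, 0, 0]},
    {"hand": 0.1, "offset": [0, 0, -0.4], "angular": [0, 0, 0]},
    {"hand": -0.5, "offset": [0, 0, -0.6], "angular": [0, 0, 0]},
    {"hand": -1, "offset": [0.1, 0, -0.75], "angular": [0, 0, 0]},
    {"hand": -1, "offset": [0.3, 0, -0.75], "angular": [0, 0, 0]},
    {"hand": -1, "offset": [0.5, 0, -0.75], "angular": [0, 0, 0]},
    {"hand": -1, "offset": [0.7, 0, -0.75], "angular": [0, 0, 0]},
    {"hand": -1, "offset": [0.9, -0.1, -0.75], "angular": [0, 0, 0]},
    {"hand": -1, "offset": [1, -0.2, -0.75], "angular": [0, 0, 0]},
    {"hand": -1, "offset": [1, -0.2, -0.75], "angular": [0, 0, 0]}
  ]
}}

```text
time: 13.3
tool_pos: [0.3873, 0.2722, 0.3361]
ee_rot: [-2.195, -2.246, 0.001]
force: [0.0, -0.6, 0.9]
grip_width: 0.0855
grip_force: 0.0
```

```bash
cat >> h.py <<'E'
def offc(p,z=.02,q='offcut1'):
    out=[]
    for r in nets.outline_of(q,p):
        v,u=np.nonzero(r['region'])
        if len(u)<30: continue
        pts=np.float32([ray(p,(a,b),z)[:2]*1000 for a,b in zip(u,v)])
        (cx,cy),(w,h),a=cv2.minAreaRect(pts); a=np.radians(a if w>h else a+90)
        print(round(r['conf'],2),len(u),'c',round(cx),round(cy),'wh',round(w),round(h),'long axis',round(a,2))
def pts(q,p): print(q,[(np.round(r['point'],3).tolist(),round(r['conf'],2)) for r in nets.find_in(q,p)])
E
python3 - <<'E'
from h import *
p=vision.read_camera('wrist'); save(p,'w2'); offc(p); pts('offcut1',p); pts('offcut2',p)
t=vision.read_camera('top'); pts('lever_tip',t)
s=vision.read_camera('scene'); pts('lever_tip',s)
mv((np.array([.55,.394,.1]),.93))
E
```

```text
0.92 639 c 632 281 wh 24 73 long axis 2.54
0.69 550 c 436 384 wh 64 22 long axis 1.05
0.6 737 c 546 394 wh 68 24 long axis 1.02
offcut1 [([0.635, 0.282, 0.022], 0.79), ([0.439, 0.388, 0.017], 0.77), ([0.545, 0.396, 0.022], 0.57)]
offcut2 [([0.635, 0.282, 0.022], 0.79), ([0.439, 0.388, 0.017], 0.77), ([0.545, 0.396, 0.022], 0.57)]
lever_tip [([0.459, 0.024, 0.108], 0.53)]
lever_tip [([0.46, 0.094, 0.106], 0.52)]
t 13.7 pos [0.3927 0.2663 0.336 ] head 1.579 q [ 0.18  0.01 -0.86  1.86  0.01  1.28 -0.67] w 0.0852 F [ 0.  -0.2 -0.8]
"offset": [0.421, 0.528, 0.787] "angular": [-0.0, 0.0, 0.207] rows 5.0
```

View pics/w2.png

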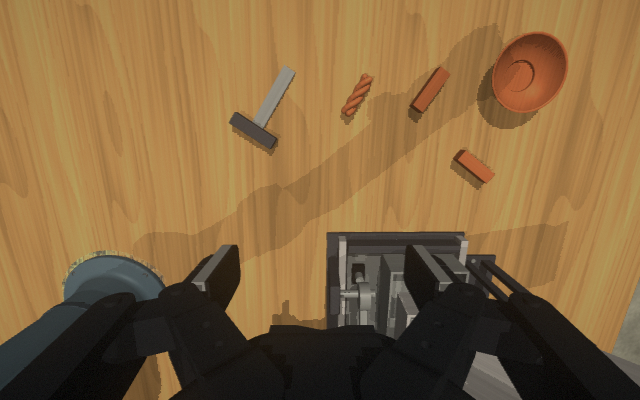

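The wrist view shows offcuts at (473,166), (430,90) and (357,95), with the square at (265,110) and the dish at (530,72). These agree with the network. I grasp the middle one first.

```bash
python3 - <<'E'
from h import *
mv((np.array([.547,.394,.09]),1.0),(np.array([.547,.394,.016]),1.0),(np.array([.547,.394,.2]),1.0))
E
```

```text
t 13.7 pos [0.3927 0.2663 0.336 ] head 1.579 q [ 0.18  0.01 -0.86  1.86  0.01  1.28 -0.67] w 0.0852 F [ 0.  -0.2 -0.8]
"offset": [0.421, 0.518, 0.82] "angular": [-0.0, 0.0, 0.184] rows 5.1
"offset": [0.421, 0.518, 1.067] "angular": [-0.0, 0.0, 0.184] rows 1.2
"offset": [0.421, 0.518, 0.453] "angular": [-0.0, 0.0, 0.184] rows 2.9
```

>>> {"op": "carry_out", "data": {
  "rows": [
    {"hand": -0.3, "offset": [0.42, 0.518, 0.5], "angular": [0, 0, 0.184]},
    {"hand": -0.3, "offset": [0.42, 0.518, 0.6], "angular": [0, 0, 0.184]},
    {"hand": -0.3, "offset": [0.42, 0.518, 0.7], "angular": [0, 0, 0.184]},
    {"hand": -0.3, "offset": [0.42, 0.518, 0.82], "angular": [0, 0, 0.184]},
    {"hand": -0.3, "offset": [0.42, 0.518, 0.82], "angular": [0, 0, 0.184]},
    {"hand": -0.3, "offset": [0.42, 0.518, 0.82], "angular": [0, 0, 0.184]},
    {"hand": -0.3, "offset": [0.42, 0.518, 0.82], "angular": [0, 0, 0.184]}
  ],
  "force": 60
}}

```text
time: 14.58
tool_pos: [0.5457, 0.3943, 0.0889]
ee_rot: [-2.755, -1.51, 0.005]
force: [-0.8, 0.1, 1.0]
grip_width: 0.0555
grip_force: 0.0
```

```bash
python3 - <<'E'
from h import *
p=vision.read_camera('wrist'); save(p,'w3'); offc(p); pts('offcut1',p)
mv((np.array([.547,.394,.016]),1.0),(np.array([.547,.394,.2]),1.0))
E
```

```text
0.76 473 c 456 405 wh 22 20 long axis 1.13
0.74 2280 c 549 395 wh 67 21 long axis 0.99
0.64 2681 c 635 286 wh 29 75 long axis 2.52
offcut1 [([0.453, 0.408, 0.011], 0.84), ([0.637, 0.287, 0.022], 0.73), ([0.55, 0.397, 0.021], 0.58)]
t 14.7 pos [0.5468 0.3958 0.0933] head 1.004 q [-0.2   0.69 -0.67  1.61  0.49  1.01 -1.59] w 0.0551 F [-0.2  0.5  0.4]
"offset": [-0.006, 0.003, 0.258] "angular": [0.001, -0.001, 0.001] rows 1.2
"offset": [-0.003, 0.004, -0.356] "angular": [0.001, -0.001, 0.001] rows 2.9
```

>>> {"op": "carry_out", "data": {
  "rows": [
    {"hand": -0.3, "offset": [0, 0, 0.13], "angular": [0, 0, 0]},
    {"hand": -0.3, "offset": [0, 0, 0.245], "angular": [0, 0, 0]},
    {"hand": -0.3, "offset": [0, 0, 0.245], "angular": [0, 0, 0]},
    {"hand": 1, "offset": [0, 0, 0.245], "angular": [0, 0, 0]},
    {"hand": 1, "offset": [0, 0, 0.245], "angular": [0, 0, 0]},
    {"hand": 1, "offset": [0, 0, 0.245], "angular": [0, 0, 0]},
    {"hand": 1, "offset": [0, 0, 0.245], "angular": [0, 0, 0]},
    {"hand": 1, "offset": [0, 0, 0.1], "angular": [0, 0, 0]},
    {"hand": 1, "offset": [0, 0, -0.1], "angular": [0, 0, 0]},
    {"hand": 1, "offset": [0, 0, -0.3], "angular": [0, 0, 0]},
    {"hand": 1, "offset": [0, 0, -0.5], "angular": [0, 0, 0]},
    {"hand": 1, "offset": [0, 0, -0.7], "angular": [0, 0, 0]},
    {"hand": 1, "offset": [0, 0, -0.85], "angular": [0, 0, 0]},
    {"hand": 1, "offset": [0, 0, -0.85], "angular": [0, 0, 0]}
  ],
  "force": 60
}}

```text
time: 16.48
tool_pos: [0.5467, 0.3975, 0.3514]
ee_rot: [-2.752, -1.511, -0.016]
force: [-1.1, 0.6, -2.6]
grip_width: 0.0187
grip_force: 61.1
```

```bash
python3 - <<'E'
from h import *
h=np.pi/2+X[2]
mv((st(100,20,350),h),(st(100,20,350),h))
E
```

```text
t 16.5 pos [0.5467 0.3975 0.3514] head 1.004 q [-0.15  0.47 -0.78  1.37  0.33  1.42 -1.48] w 0.0187 F [-1.1  0.6 -2.6]
"offset": [-0.727, 0.89, 0.0] "angular": [0.002, -0.003, -0.187] rows 5.5
"offset": [-0.727, 0.89, 0.0] "angular": [0.002, -0.003, -0.187] rows 0.0
```

>>> {"op": "carry_out", "data": {
  "rows": [
    {"hand": 1, "offset": [-0.2, 0.25, 0], "angular": [0, 0, -0.05]},
    {"hand": 1, "offset": [-0.4, 0.48, 0], "angular": [0, 0, -0.1]},
    {"hand": 1, "offset": [-0.55, 0.68, 0], "angular": [0, 0, -0.14]},
    {"hand": 1, "offset": [-0.68, 0.82, 0], "angular": [0, 0, -0.187]},
    {"hand": 1, "offset": [-0.727, 0.89, 0], "angular": [0, 0, -0.187]},
    {"hand": 1, "offset": [-0.727, 0.89, 0], "angular": [0, 0, -0.187]},
    {"hand": 1, "offset": [-0.727, 0.89, 0], "angular": [0, 0, -0.187]}
  ]
}}

```text
time: 17.35
tool_pos: [0.6543, 0.061, 0.3418]
ee_rot: [-2.208, -2.233, 0.008]
force: [-0.4, 0.7, -2.3]
grip_width: 0.0183
grip_force: 61.1
```

```bash
python3 - <<'E'
from h import *
h=np.pi/2+X[2]
mv((st(100,20,235),h),(st(100,20,345),h))
E
```

```text
t 17.4 pos [0.6543 0.061  0.3418] head 1.582 q [ 0.42  0.45 -0.8   1.42  0.32  1.41 -0.37] w 0.0183 F [-0.4  0.7 -2.3]
"offset": [0.031, 0.004, 0.356] "angular": [-0.001, 0.001, -0.003] rows 1.7
"offset": [0.03, 0.003, -0.011] "angular": [-0.001, 0.001, -0.003] rows 1.8
```

>>> {"op": "carry_out", "data": {
  "rows": [
    {"hand": 1, "offset": [0, 0, 0.15], "angular": [0, 0, 0]},
    {"hand": 1, "offset": [0, 0, 0.28], "angular": [0, 0, 0]},
    {"hand": 1, "offset": [0, 0, 0.37], "angular": [0, 0, 0]},
    {"hand": 1, "offset": [0, 0, 0.37], "angular": [0, 0, 0]},
    {"hand": 1, "offset": [0, 0, 0.37], "angular": [0, 0, 0]},
    {"hand": 0, "offset": [0, 0, 0.37], "angular": [0, 0, 0]},
    {"hand": 0, "offset": [0, 0, 0.37], "angular": [0, 0, 0]},
    {"hand": 0, "offset": [0, 0, 0.37], "angular": [0, 0, 0]},
    {"hand": 0, "offset": [0, 0, 0.2], "angular": [0, 0, 0]},
    {"hand": 0, "offset": [0, 0, 0], "angular": [0, 0, 0]},
    {"hand": 0, "offset": [0, 0, 0], "angular": [0, 0, 0]},
    {"hand": 0, "offset": [0, 0, 0], "angular": [0, 0, 0]}
  ]
}}

```text
time: 18.85
tool_pos: [0.6541, 0.0678, 0.3457]
ee_rot: [2.198, 2.243, 0.001]
force: [-0.7, 0.7, -0.5]
grip_width: 0.0426
grip_force: 0.0
```

```bash
python3 - <<'E'
from h import *
p=vision.read_camera('top'); pts('offcut1',p); offc(p)
p=vision.read_camera('scene'); pts('offcut1',p)
p=vision.read_camera('wrist'); save(p,'w4');pts('offcut1',p); offc(p)
mv((np.array([.638,.284,.34]),2.5),(np.array([.638,.284,.09]),2.5))
E
```

```text
offcut1 [([0.635, 0.278, 0.02], 0.51)]
0.53 102 c 636 276 wh 24 64 long axis 2.6
0.31 552 c 531 11 wh 177 247 long axis 1.63
offcut1 [([0.522, 0.076, 0.035], 0.63), ([0.442, 0.385, 0.015], 0.57), ([0.64, 0.286, 0.016], 0.5)]
offcut1 [([0.635, 0.279, 0.021], 0.9), ([0.513, 0.06, 0.041], 0.72)]
0.98 851 c 636 277 wh 23 67 long axis 2.53
0.88 643 c 506 55 wh 26 67 long axis 1.6
t 19.2 pos [0.6537 0.0676 0.3443] head 1.591 q [ 0.42  0.45 -0.81  1.42  0.32  1.41 -0.37] w 0.0428 F [-0.   0.  -0.5]
"offset": [0.722, -0.037, 0.014] "angular": [-0.0, -0.0, -0.289] rows 4.9
"offset": [0.722, -0.036, 0.848] "angular": [-0.0, -0.0, -0.289] rows 4.0
```

>>> {"op": "carry_out", "data": {
  "rows": [
    {"hand": -0.3, "offset": [0.2, 0, 0], "angular": [0, 0, -0.06]},
    {"hand": -0.3, "offset": [0.4, -0.02, 0], "angular": [0, 0, -0.12]},
    {"hand": -0.3, "offset": [0.6, -0.03, 0], "angular": [0, 0, -0.18]},
    {"hand": -0.3, "offset": [0.7, -0.03, 0.2], "angular": [0, 0, -0.24]},
    {"hand": -0.3, "offset": [0.71, -0.03, 0.4], "angular": [0, 0, -0.297]},
    {"hand": -0.3, "offset": [0.71, -0.03, 0.6], "angular": [0, 0, -0.297]},
    {"hand": -0.3, "offset": [0.71, -0.03, 0.8], "angular": [0, 0, -0.297]},
    {"hand": -0.3, "offset": [0.71, -0.03, 0.8], "angular": [0, 0, -0.297]},
    {"hand": -0.3, "offset": [0.71, -0.03, 0.8], "angular": [0, 0, -0.297]}
  ]
}}

```text
time: 20.38
tool_pos: [0.6419, 0.2816, 0.1075]
ee_rot: [0.954, 2.991, 0.005]
force: [1.3, 0.3, 0.8]
grip_width: 0.0554
grip_force: 0.0
```

```bash
python3 - <<'E'
from h import *
p=vision.read_camera('wrist'); offc(p); pts('offcut1',p)
mv((np.array([.636,.279,.0165]),2.53))
E
```

```text
0.8 1953 c 635 279 wh 20 67 long axis 2.53
offcut1 [([0.632, 0.282, 0.02], 0.9)]
t 20.5 pos [0.6428 0.2823 0.1096] head 2.524 q [ 0.12  0.79 -0.88  1.53  0.65  1.13  0.06] w 0.0557 F [ 0.  -0.3  0.1]
"offset": [0.013, -0.024, 0.31] "angular": [0.002, 0.001, -0.002] rows 1.5
```

>>> {"op": "carry_out", "data": {
  "rows": [
    {"hand": -0.3, "offset": [0.013, -0.024, 0.15], "angular": [0, 0, 0]},
    {"hand": -0.3, "offset": [0.013, -0.024, 0.295], "angular": [0, 0, 0]},
    {"hand": -0.3, "offset": [0.013, -0.024, 0.295], "angular": [0, 0, 0]},
    {"hand": 1, "offset": [0.013, -0.024, 0.295], "angular": [0, 0, 0]},
    {"hand": 1, "offset": [0.013, -0.024, 0.295], "angular": [0, 0, 0]},
    {"hand": 1, "offset": [0.013, -0.024, 0.295], "angular": [0, 0, 0]},
    {"hand": 1, "offset": [0.013, -0.024, 0.295], "angular": [0, 0, 0]},
    {"hand": 1, "offset": [0, -0.02, 0.1], "angular": [0, 0, 0]},
    {"hand": 1, "offset": [0, 0, -0.1], "angular": [0, 0, 0]},
    {"hand": 1, "offset": [0, 0, -0.3], "angular": [0, 0, 0]},
    {"hand": 1, "offset": [0, 0, -0.5], "angular": [0, 0, 0]},
    {"hand": 1, "offset": [0, 0, -0.7], "angular": [0, 0, 0]},
    {"hand": 1, "offset": [0, 0, -0.82], "angular": [0, 0, 0]},
    {"hand": 1, "offset": [0, 0, -0.82], "angular": [0, 0, 0]},
    {"hand": 1, "offset": [0, 0, -0.82], "angular": [0, 0, 0]}
  ]
}}

```text
time: 22.4
tool_pos: [0.6399, 0.2799, 0.3496]
ee_rot: [-0.953, -2.992, 0.004]
force: [-0.3, -0.2, -2.3]
grip_width: 0.018
grip_force: 61.5
```

```bash
python3 - <<'E'
from h import *
h=np.pi/2+X[2]
mv((st(100,-18,350),h),(st(100,-18,235),h))
E
```

```text
t 22.4 pos [0.6399 0.2799 0.3496] head 2.525 q [ 0.15  0.6  -0.99  1.3   0.49  1.5   0.17] w 0.018 F [-0.3 -0.2 -2.3]
"offset": [-0.521, -0.643, 0.0] "angular": [-0.001, 0.0, 0.297] rows 5.0
"offset": [-0.521, -0.642, 0.384] "angular": [-0.001, 0.0, 0.297] rows 1.8
```

>>> {"op": "carry_out", "data": {
  "rows": [
    {"hand": 1, "offset": [-0.12, -0.15, 0], "angular": [0, 0, 0.07]},
    {"hand": 1, "offset": [-0.25, -0.3, 0], "angular": [0, 0, 0.14]},
    {"hand": 1, "offset": [-0.38, -0.45, 0], "angular": [0, 0, 0.2]},
    {"hand": 1, "offset": [-0.48, -0.6, 0], "angular": [0, 0, 0.26]},
    {"hand": 1, "offset": [-0.52, -0.64, 0], "angular": [0, 0, 0.297]},
    {"hand": 1, "offset": [-0.52, -0.64, 0], "angular": [0, 0, 0.297]},
    {"hand": 1, "offset": [-0.52, -0.64, 0.1], "angular": [0, 0, 0.297]},
    {"hand": 1, "offset": [-0.52, -0.64, 0.25], "angular": [0, 0, 0.297]},
    {"hand": 1, "offset": [-0.52, -0.64, 0.37], "angular": [0, 0, 0.297]},
    {"hand": 1, "offset": [-0.52, -0.64, 0.37], "angular": [0, 0, 0.297]},
    {"hand": 1, "offset": [-0.52, -0.64, 0.37], "angular": [0, 0, 0.297]},
    {"hand": 0, "offset": [-0.52, -0.64, 0.37], "angular": [0, 0, 0.297]},
    {"hand": 0, "offset": [-0.52, -0.64, 0.37], "angular": [0, 0, 0.297]},
    {"hand": 0, "offset": [-0.52, -0.64, 0.37], "angular": [0, 0, 0.297]},
    {"hand": 0, "offset": [-0.52, -0.64, 0.2], "angular": [0, 0, 0.297]},
    {"hand": 0, "offset": [-0.52, -0.64, 0], "angular": [0, 0, 0.297]},
    {"hand": 0, "offset": [-0.52, -0.64, 0], "angular": [0, 0, 0.297]},
    {"hand": 0, "offset": [-0.52, -0.64, 0], "angular": [0, 0, 0.297]}
  ]
}}

```text
time: 24.65
tool_pos: [0.6568, 0.0336, 0.3517]
ee_rot: [2.198, 2.243, 0.001]
force: [-0.1, 0.6, -0.6]
grip_width: 0.0426
grip_force: 0.0
```

```bash
python3 - <<'E'
from h import *
p=vision.read_camera('scene'); pts('offcut1',p); offc(p)
p=vision.read_camera('wrist'); save(p,'w5');pts('offcut1',p); offc(p)
mv((np.array([.5,.26,.34]),1.2))
E
```

```text
offcut1 [([0.618, 0.015, 0.03], 0.69), ([0.447, 0.384, 0.015], 0.44)]
0.69 138 c 448 387 wh 62 21 long axis 1.01
0.41 71 c 530 71 wh 41 21 long axis 1.14
offcut1 [([0.552, 0.089, 0.042], 0.89), ([0.541, 0.028, 0.041], 0.85), ([0.63, 0.038, 0.16], 0.41)]
0.94 608 c 533 23 wh 73 24 long axis 1.01
0.67 36202 c 612 -67 wh 473 507 long axis 1.77
0.66 543 c 549 88 wh 70 26 long axis 1.0
t 24.9 pos [0.6562 0.0333 0.3497] head 1.591 q [ 0.48  0.45 -0.82  1.41  0.33  1.42 -0.32] w 0.0428 F [-0.3  0.4 -0.3]
"offset": [0.766, -0.505, 0.033] "angular": [-0.001, 0.0, 0.125] rows 4.4
```

View pics/w5.png

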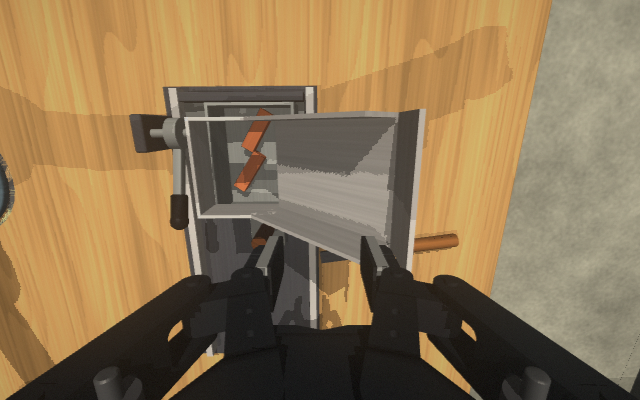

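Both bars lie in the box at (257,130) and (250,172), and the lever is closed, with its knob at (180,212). The twisted bar is next.

>>> {"op": "carry_out", "data": {
  "rows": [
    {"hand": -0.3, "offset": [0.18, -0.1, 0], "angular": [0, 0, 0.05]},
    {"hand": -0.3, "offset": [0.36, -0.2, 0], "angular": [0, 0, 0.1]},
    {"hand": -0.3, "offset": [0.54, -0.32, 0], "angular": [0, 0, 0.15]},
    {"hand": -0.3, "offset": [0.7, -0.45, 0], "angular": [0, 0, 0.18]},
    {"hand": -0.3, "offset": [0.85, -0.6, 0.1], "angular": [0, 0, 0.18]},
    {"hand": -0.3, "offset": [1, -0.7, 0.3], "angular": [0, 0, 0.18]},
    {"hand": -0.3, "offset": [1, -0.7, 0.5], "angular": [0, 0, 0.18]},
    {"hand": -0.3, "offset": [1, -0.7, 0.5], "angular": [0, 0, 0.18]},
    {"hand": -0.3, "offset": [1, -0.7, 0.5], "angular": [0, 0, 0.18]}
  ]
}}

```text
time: 26.08
tool_pos: [0.4405, 0.3284, 0.2002]
ee_rot: [2.738, 1.541, -0.005]
force: [0.3, -0.0, 0.5]
grip_width: 0.0555
grip_force: 0.0
```

```bash
python3 - <<'E'
from h import *
p=vision.read_camera('wrist'); offc(p); pts('offcut1',p)
mv((np.array([.438,.386,.09]),1.02),(np.array([.438,.386,.02]),1.02),(np.array([.438,.386,.35]),1.02))
E
```

```text
0.9 986 c 439 383 wh 65 20 long axis 1.03
offcut1 [([0.44, 0.387, 0.016], 0.89)]
t 26.2 pos [0.4431 0.3296 0.2035] head 1.023 q [ 0.02  0.36 -0.86  1.85  0.31  1.07 -1.51] w 0.056 F [-0.3  0.2 -0.3]
"offset": [0.15, -0.113, 0.379] "angular": [0.001, -0.001, 0.001] rows 2.0
"offset": [0.149, -0.114, 0.612] "angular": [0.001, -0.001, 0.001] rows 1.1
"offset": [0.154, -0.111, -0.488] "angular": [0.001, -0.001, 0.001] rows 5.3
```

>>> {"op": "carry_out", "data": {
  "rows": [
    {"hand": -0.3, "offset": [0.15, -0.113, 0.2], "angular": [0, 0, 0]},
    {"hand": -0.3, "offset": [0.15, -0.113, 0.38], "angular": [0, 0, 0]},
    {"hand": -0.3, "offset": [0.15, -0.113, 0.45], "angular": [0, 0, 0]},
    {"hand": -0.3, "offset": [0.15, -0.113, 0.55], "angular": [0, 0, 0]},
    {"hand": -0.3, "offset": [0.15, -0.113, 0.605], "angular": [0, 0, 0]},
    {"hand": -0.3, "offset": [0.15, -0.113, 0.605], "angular": [0, 0, 0]},
    {"hand": 1, "offset": [0.15, -0.113, 0.605], "angular": [0, 0, 0]},
    {"hand": 1, "offset": [0.15, -0.113, 0.605], "angular": [0, 0, 0]},
    {"hand": 1, "offset": [0.15, -0.113, 0.605], "angular": [0, 0, 0]},
    {"hand": 1, "offset": [0.15, -0.113, 0.605], "angular": [0, 0, 0]},
    {"hand": 1, "offset": [0.15, -0.113, 0.45], "angular": [0, 0, 0]},
    {"hand": 1, "offset": [0.15, -0.113, 0.25], "angular": [0, 0, 0]},
    {"hand": 1, "offset": [0.15, -0.113, 0.05], "angular": [0, 0, 0]},
    {"hand": 1, "offset": [0.15, -0.113, -0.15], "angular": [0, 0, 0]},
    {"hand": 1, "offset": [0.15, -0.113, -0.35], "angular": [0, 0, 0]},
    {"hand": 1, "offset": [0.15, -0.113, -0.49], "angular": [0, 0, 0]},
    {"hand": 1, "offset": [0.15, -0.113, -0.49], "angular": [0, 0, 0]}
  ]
}}

```text
time: 28.35
tool_pos: [0.4354, 0.3874, 0.3523]
ee_rot: [-2.736, -1.542, -0.013]
force: [-0.4, 0.8, -2.8]
grip_width: 0.0182
grip_force: 60.4
```

```bash
python3 - <<'E'
from h import *
h=np.pi/2+X[2]
mv((np.array([.58,.2,.35]),h),(st(100,0,350),h))
E
```

```text
t 28.4 pos [0.4354 0.3874 0.3523] head 1.027 q [-0.03  0.3  -0.92  1.6   0.24  1.36 -1.53] w 0.0182 F [-0.4  0.8 -2.8]
"offset": [-0.285, 0.736, 0.008] "angular": [0.002, -0.002, -0.18] rows 3.8
"offset": [-0.582, 1.209, 0.007] "angular": [0.002, -0.002, -0.18] rows 2.7
```

>>> {"op": "carry_out", "data": {
  "rows": [
    {"hand": 1, "offset": [-0.07, 0.18, 0], "angular": [0, 0, -0.05]},
    {"hand": 1, "offset": [-0.14, 0.36, 0], "angular": [0, 0, -0.1]},
    {"hand": 1, "offset": [-0.21, 0.54, 0], "angular": [0, 0, -0.14]},
    {"hand": 1, "offset": [-0.285, 0.73, 0], "angular": [0, 0, -0.18]},
    {"hand": 1, "offset": [-0.37, 0.87, 0], "angular": [0, 0, -0.18]},
    {"hand": 1, "offset": [-0.44, 0.97, 0], "angular": [0, 0, -0.18]},
    {"hand": 1, "offset": [-0.44, 0.97, 0], "angular": [0, 0, -0.18]},
    {"hand": 1, "offset": [-0.44, 0.97, 0], "angular": [0, 0, -0.18]}
  ]
}}

```text
time: 29.35
tool_pos: [0.6139, 0.1223, 0.346]
ee_rot: [-2.195, -2.243, 0.004]
force: [0.1, 0.9, -2.8]
grip_width: 0.018
grip_force: 60.3
```

```bash
python3 - <<'E'
from h import *
h=np.pi/2+X[2]
mv((st(100,0,350),h),(st(100,0,238),h))
E
```

```text
t 29.4 pos [0.6139 0.1223 0.346 ] head 1.592 q [ 0.41  0.4  -0.89  1.5   0.31  1.39 -0.47] w 0.018 F [ 0.1  0.9 -2.8]
"offset": [-0.244, 0.133, -0.014] "angular": [-0.001, -0.0, 0.0] rows 1.3
"offset": [-0.244, 0.135, 0.359] "angular": [-0.001, -0.0, 0.0] rows 1.8
```

>>> {"op": "carry_out", "data": {
  "rows": [
    {"hand": 1, "offset": [-0.12, 0.07, 0], "angular": [0, 0, 0]},
    {"hand": 1, "offset": [-0.24, 0.13, 0], "angular": [0, 0, 0]},
    {"hand": 1, "offset": [-0.24, 0.13, 0], "angular": [0, 0, 0]},
    {"hand": 1, "offset": [-0.24, 0.13, 0.12], "angular": [0, 0, 0]},
    {"hand": 1, "offset": [-0.24, 0.13, 0.25], "angular": [0, 0, 0]},
    {"hand": 1, "offset": [-0.24, 0.13, 0.36], "angular": [0, 0, 0]},
    {"hand": 1, "offset": [-0.24, 0.13, 0.36], "angular": [0, 0, 0]},
    {"hand": 1, "offset": [-0.24, 0.13, 0.36], "angular": [0, 0, 0]},
    {"hand": 0, "offset": [-0.24, 0.13, 0.36], "angular": [0, 0, 0]},
    {"hand": 0, "offset": [-0.24, 0.13, 0.36], "angular": [0, 0, 0]},
    {"hand": 0, "offset": [-0.24, 0.13, 0.36], "angular": [0, 0, 0]},
    {"hand": 0, "offset": [-0.24, 0.13, 0.2], "angular": [0, 0, 0]},
    {"hand": 0, "offset": [-0.24, 0.13, 0], "angular": [0, 0, 0]},
    {"hand": 0, "offset": [-0.24, 0.13, 0], "angular": [0, 0, 0]},
    {"hand": 0, "offset": [-0.24, 0.13, 0], "angular": [0, 0, 0]}
  ]
}}

```text
time: 31.22
tool_pos: [0.6559, 0.0504, 0.3488]
ee_rot: [2.198, 2.243, 0.001]
force: [-0.8, 1.1, -0.6]
grip_width: 0.0428
grip_force: 0.0
```

```bash
python3 - <<'E'
from h import *
for n in('scene','top','wrist'):
  p=vision.read_camera(n); pts('offcut1',p)
save(p,'w6')
h=np.pi/2+X[2]
mv((st(-100,-40,300),h),(st(-100,-78,250),h))
E
```

```text
offcut1 [([0.55, 0.079, 0.039], 0.49)]
offcut1 [([0.544, 0.088, 0.043], 0.39)]
offcut1 [([0.549, 0.088, 0.041], 0.79), ([0.515, 0.049, 0.047], 0.67), ([0.539, 0.031, 0.04], 0.64)]
t 31.5 pos [0.6553 0.0501 0.3467] head 1.591 q [ 0.47  0.46 -0.85  1.42  0.34  1.42 -0.36] w 0.0425 F [-1.  -0.3 -0.8]
"offset": [-0.133, -0.666, 0.157] "angular": [-0.001, 0.0, -0.0] rows 3.3
"offset": [-0.26, -0.666, 0.324] "angular": [-0.001, 0.0, -0.0] rows 1.0
```

View pics/w6.png

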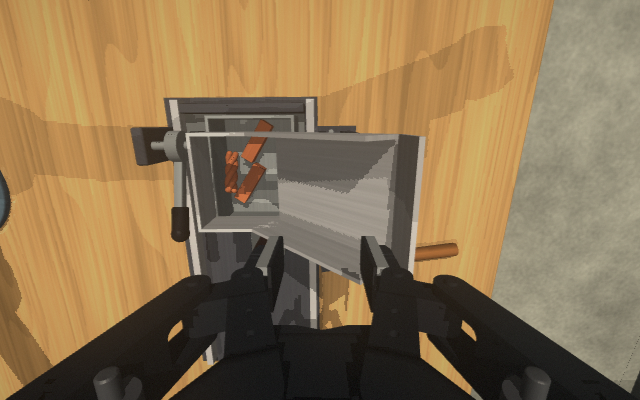

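All three bars are in the box, at (257,138), (232,172) and (250,185). Now I reopen the lever.

>>> {"op": "carry_out", "data": {
  "rows": [
    {"hand": 0.1, "offset": [0, -0.2, 0], "angular": [0, 0, 0]},
    {"hand": 0.1, "offset": [-0.08, -0.4, 0], "angular": [0, 0, 0]},
    {"hand": 0.1, "offset": [-0.16, -0.6, 0.1], "angular": [0, 0, 0]},
    {"hand": 0.1, "offset": [-0.26, -0.665, 0.25], "angular": [0, 0, 0]},
    {"hand": 0.1, "offset": [-0.26, -0.665, 0.32], "angular": [0, 0, 0]},
    {"hand": 0.1, "offset": [-0.26, -0.665, 0.32], "angular": [0, 0, 0]},
    {"hand": 0.1, "offset": [-0.26, -0.665, 0.32], "angular": [0, 0, 0]}
  ]
}}

```text
time: 32.4
tool_pos: [0.4592, -0.0308, 0.2533]
ee_rot: [2.196, 2.245, 0.003]
force: [0.4, 0.1, 0.8]
grip_width: 0.0384
grip_force: 0.0
```

```bash
python3 - <<'E'
from h import *
h=np.pi/2+X[2]
p=vision.read_camera('wrist'); pts('lever_tip',p)
s=env.sense(); q=s['tool_pos']; M=rot(s['ee_rot'])
def kn(a): b=a-.3; return st(-100,40-122*np.sin(b),85+122*np.cos(b))
print(kn(1.6)); 
mv((kn(1.6)-[0,0,.005],h))
for a in np.linspace(1.6,-.05,18): print(((M.T@(kn(a)-[0,0,.005]-kn(1.6)+[0,0,.005]))/.3).round(3).tolist())
E
```

```text
lever_tip [([0.457, 0.025, 0.111], 0.58)]
[ 0.45702668 -0.03160734  0.11763486]
t 32.5 pos [ 0.4597 -0.0308  0.2538] head 1.593 q [ 0.86  0.07 -0.9   1.99  0.06  1.1  -0.04] w 0.0381 F [-0.6 -0.3  0.1]
"offset": [-0.003, -0.01, 0.47] "angular": [0.001, -0.0, 0.0] rows 2.3
[-0.0, -0.0, 0.0]
[0.012, 0.0, -0.037]
[0.028, 0.0, -0.074]
[0.048, 0.0, -0.108]
[0.07, 0.001, -0.14]
[0.096, 0.001, -0.17]
[0.124, 0.001, -0.198]
[0.155, 0.001, -0.222]
[0.189, 0.001, -0.243]
[0.224, 0.001, -0.261]
[0.26, 0.001, -0.276]
[0.298, 0.001, -0.287]
[0.337, 0.001, -0.294]
[0.376, 0.002, -0.298]
[0.416, 0.002, -0.297]
[0.455, 0.002, -0.293]
[0.494, 0.002, -0.285]
[0.531, 0.002, -0.273]
```

>>> {"op": "carry_out", "data": {
  "rows": [
    {"hand": 0.1, "offset": [0, -0.01, 0.15], "angular": [0, 0, 0]},
    {"hand": 0.1, "offset": [0, -0.01, 0.3], "angular": [0, 0, 0]},
    {"hand": 0.1, "offset": [0, -0.01, 0.42], "angular": [0, 0, 0]},
    {"hand": 0.1, "offset": [0, -0.01, 0.46], "angular": [0, 0, 0]},
    {"hand": 0.1, "offset": [0, -0.01, 0.46], "angular": [0, 0, 0]},
    {"hand": 0.1, "offset": [0, -0.01, 0.46], "angular": [0, 0, 0]},
    {"hand": 1, "offset": [0, -0.01, 0.46], "angular": [0, 0, 0]},
    {"hand": 1, "offset": [0, -0.01, 0.46], "angular": [0, 0, 0]},
    {"hand": 1, "offset": [0, -0.01, 0.46], "angular": [0, 0, 0]},
    {"hand": 1, "offset": [0, -0.01, 0.46], "angular": [0, 0, 0]}
  ],
  "force": 40
}}

```text
time: 33.75
tool_pos: [0.4592, -0.0318, 0.1165]
ee_rot: [2.194, 2.239, 0.01]
force: [5.3, -0.3, -0.4]
grip_width: 0.0214
grip_force: 39.2
```

Gripped. I follow the arc back open.

>>> {"op": "carry_out", "data": {
  "rows": [
    {"hand": 1, "offset": [0.012, 0, -0.037], "angular": [0, 0, 0]},
    {"hand": 1, "offset": [0.028, 0, -0.074], "angular": [0, 0, 0]},
    {"hand": 1, "offset": [0.048, 0, -0.108], "angular": [0, 0, 0]},
    {"hand": 1, "offset": [0.07, 0, -0.14], "angular": [0, 0, 0]},
    {"hand": 1, "offset": [0.096, 0, -0.17], "angular": [0, 0, 0]},
    {"hand": 1, "offset": [0.124, 0, -0.198], "angular": [0, 0, 0]},
    {"hand": 1, "offset": [0.155, 0, -0.222], "angular": [0, 0, 0]},
    {"hand": 1, "offset": [0.189, 0, -0.243], "angular": [0, 0, 0]},
    {"hand": 1, "offset": [0.224, 0, -0.261], "angular": [0, 0, 0]},
    {"hand": 1, "offset": [0.26, 0, -0.276], "angular": [0, 0, 0]},
    {"hand": 1, "offset": [0.298, 0, -0.287], "angular": [0, 0, 0]},
    {"hand": 1, "offset": [0.337, 0, -0.294], "angular": [0, 0, 0]},
    {"hand": 1, "offset": [0.376, 0, -0.298], "angular": [0, 0, 0]},
    {"hand": 1, "offset": [0.416, 0, -0.297], "angular": [0, 0, 0]},
    {"hand": 1, "offset": [0.455, 0, -0.293], "angular": [0, 0, 0]},
    {"hand": 1, "offset": [0.494, 0, -0.285], "angular": [0, 0, 0]},
    {"hand": 1, "offset": [0.52, 0, -0.278], "angular": [0, 0, 0]},
    {"hand": 1, "offset": [0.52, 0, -0.278], "angular": [0, 0, 0]}
  ]
}}

```text
time: 36.0
tool_pos: [0.4549, 0.1256, 0.1997]
ee_rot: [2.194, 2.242, 0.01]
force: [5.3, 1.4, 5.0]
grip_width: 0.0211
grip_force: 42.6
```

```bash
python3 - <<'E'
from h import *
h=np.pi/2+X[2]
mv((st(-100,77,300),h),(st(-50,-127,300),h),(st(0,-127,250),h))
E
```

```text
t 36.0 pos [0.4549 0.1256 0.1997] head 1.592 q [ 0.57  0.21 -1.    2.03  0.21  1.   -0.5 ] w 0.0211 F [5.3 1.4 5. ]
"offset": [-0.008, -0.001, -0.335] "angular": [0.002, -0.0, 0.0] rows 1.6
"offset": [-0.688, 0.165, -0.334] "angular": [0.002, -0.0, 0.0] rows 3.4
"offset": [-0.689, 0.33, -0.166] "angular": [0.002, -0.0, 0.0] rows 1.1
```

>>> {"op": "carry_out", "data": {
  "rows": [
    {"hand": 0, "offset": [0, 0, 0], "angular": [0, 0, 0]},
    {"hand": 0, "offset": [0, 0, 0], "angular": [0, 0, 0]},
    {"hand": 0, "offset": [0, 0, 0], "angular": [0, 0, 0]},
    {"hand": 0, "offset": [0, 0, -0.15], "angular": [0, 0, 0]},
    {"hand": 0, "offset": [0, 0, -0.33], "angular": [0, 0, 0]},
    {"hand": 0, "offset": [-0.15, 0, -0.33], "angular": [0, 0, 0]},
    {"hand": 0, "offset": [-0.35, 0.05, -0.33], "angular": [0, 0, 0]},
    {"hand": 0, "offset": [-0.55, 0.15, -0.33], "angular": [0, 0, 0]},
    {"hand": -0.3, "offset": [-0.69, 0.3, -0.25], "angular": [0, 0, 0]},
    {"hand": -0.3, "offset": [-0.69, 0.33, -0.166], "angular": [0, 0, 0]},
    {"hand": -0.3, "offset": [-0.69, 0.33, -0.166], "angular": [0, 0, 0]},
    {"hand": -0.3, "offset": [-0.69, 0.33, -0.166], "angular": [0, 0, 0]}
  ]
}}

```text
time: 37.5
tool_pos: [0.5545, -0.0793, 0.2478]
ee_rot: [-2.196, -2.246, 0.0]
force: [0.0, 0.8, 0.2]
grip_width: 0.0552
grip_force: 0.0
```

```bash
python3 - <<'E'
from h import *
h=np.pi/2+X[2]
for n in('scene','top'):
  p=vision.read_camera(n); pts('lever_tip',p)
  if n=='scene': cv2.imwrite('pics/s5.png',cv2.cvtColor(cv2.resize(p['image'][165:315,200:400],None,fx=3,fy=3),4))
mv((np.array([.5605,-.079,.067]),h))
E
```

```text
lever_tip [([0.459, 0.112, 0.144], 0.69), ([0.295, 0.352, 0.008], 0.51), ([0.548, 0.079, 0.038], 0.38)]
lever_tip [([0.454, 0.106, 0.156], 0.56)]
t 37.7 pos [ 0.5552 -0.0798  0.2489] head 1.593 q [ 0.78  0.32 -0.84  1.78  0.26  1.15 -0.12] w 0.0553 F [-0.3  0.1  0.2]
"offset": [0.003, 0.017, 0.606] "angular": [0.001, 0.0, 0.0] rows 2.9
```

View pics/s5.png

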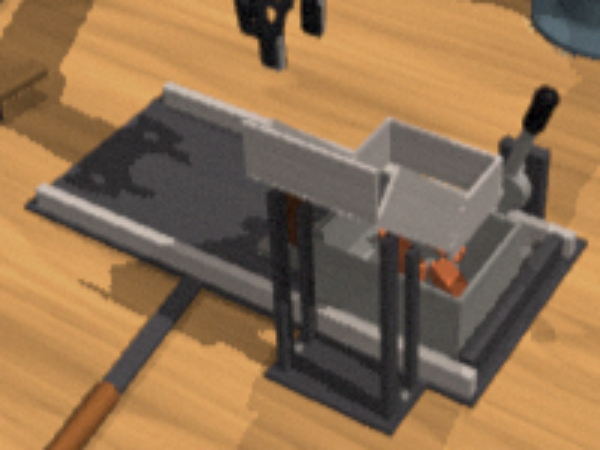

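The lever is open again, with its knob at (545,95), and the bars are in the box. I pinch the post and draw the box back 190 mm.

>>> {"op": "carry_out", "data": {
  "rows": [
    {"hand": -0.3, "offset": [0, 0.017, 0.2], "angular": [0, 0, 0]},
    {"hand": -0.3, "offset": [0, 0.017, 0.4], "angular": [0, 0, 0]},
    {"hand": -0.3, "offset": [0, 0.017, 0.55], "angular": [0, 0, 0]},
    {"hand": -0.3, "offset": [0, 0.017, 0.6], "angular": [0, 0, 0]},
    {"hand": -0.3, "offset": [0, 0.017, 0.6], "angular": [0, 0, 0]},
    {"hand": 1, "offset": [0, 0.017, 0.6], "angular": [0, 0, 0]},
    {"hand": 1, "offset": [0, 0.017, 0.6], "angular": [0, 0, 0]},
    {"hand": 1, "offset": [0, 0.017, 0.6], "angular": [0, 0, 0]},
    {"hand": 1, "offset": [0, 0.017, 0.6], "angular": [0, 0, 0]},
    {"hand": 1, "offset": [0, 0.017, 0.6], "angular": [0, 0, 0]}
  ],
  "force": 60
}}

```text
time: 38.95
tool_pos: [0.561, -0.0808, 0.07]
ee_rot: [2.197, 2.242, -0.0]
force: [-3.2, 0.5, 5.2]
grip_width: 0.0242
grip_force: 59.0
```

>>> {"op": "carry_out", "data": {
  "rows": [
    {"hand": 1, "offset": [-0.03, 0, 0], "angular": [0, 0, 0]},
    {"hand": 1, "offset": [-0.08, 0, 0], "angular": [0, 0, 0]},
    {"hand": 1, "offset": [-0.14, 0, 0], "angular": [0, 0, 0]},
    {"hand": 1, "offset": [-0.2, 0, 0], "angular": [0, 0, 0]},
    {"hand": 1, "offset": [-0.26, 0, 0], "angular": [0, 0, 0]},
    {"hand": 1, "offset": [-0.32, 0, 0], "angular": [0, 0, 0]},
    {"hand": 1, "offset": [-0.38, 0, 0], "angular": [0, 0, 0]},
    {"hand": 1, "offset": [-0.44, 0, 0], "angular": [0, 0, 0]},
    {"hand": 1, "offset": [-0.5, 0, 0], "angular": [0, 0, 0]},
    {"hand": 1, "offset": [-0.56, 0, 0], "angular": [0, 0, 0]},
    {"hand": 1, "offset": [-0.61, 0, 0], "angular": [0, 0, 0]},
    {"hand": 1, "offset": [-0.64, 0, 0], "angular": [0, 0, 0]},
    {"hand": 1, "offset": [-0.64, 0, 0], "angular": [0, 0, 0]},
    {"hand": 1, "offset": [-0.64, 0, 0], "angular": [0, 0, 0]}
  ]
}}

```text
time: 40.7
tool_pos: [0.5671, -0.2659, 0.07]
ee_rot: [-2.195, -2.245, -0.013]
force: [0.3, 9.2, 4.1]
grip_width: 0.0245
grip_force: 58.9
```

Drawn back about 185 mm. I release and rise.

>>> {"op": "carry_out", "data": {
  "rows": [
    {"hand": -0.3, "offset": [0, 0, 0], "angular": [0, 0, 0]},
    {"hand": -0.3, "offset": [0, 0, 0], "angular": [0, 0, 0]},
    {"hand": -0.3, "offset": [0, 0, 0], "angular": [0, 0, 0]},
    {"hand": -0.3, "offset": [0, 0, -0.1], "angular": [0, 0, 0]},
    {"hand": -0.3, "offset": [0, 0, -0.3], "angular": [0, 0, 0]},
    {"hand": -0.3, "offset": [0, 0, -0.5], "angular": [0, 0, 0]},
    {"hand": -0.3, "offset": [0, 0, -0.7], "angular": [0, 0, 0]},
    {"hand": -0.3, "offset": [-0.3, 0, -0.9], "angular": [0, 0, 0]},
    {"hand": -0.3, "offset": [-0.5, 0, -0.9], "angular": [0, 0, 0]},
    {"hand": -0.3, "offset": [-0.5, 0, -0.9], "angular": [0, 0, 0]},
    {"hand": -0.3, "offset": [-0.5, 0, -0.9], "angular": [0, 0, 0]}
  ]
}}

```text
time: 42.08
tool_pos: [0.5649, -0.4293, 0.3374]
ee_rot: [2.208, 2.232, -0.003]
force: [0.5, -0.3, -0.3]
grip_width: 0.0552
grip_force: 0.0
```

```bash
python3 - <<'E'
from h import *
for n in('scene','top'):
  p=vision.read_camera(n); pts('lever_tip',p); pts('offcut1',p)
  save(p,n+'9')
cv2.imwrite('pics/t9.png',cv2.resize(cv2.imread('pics/top9.png')[120:290,180:430],None,fx=3,fy=3))
E
```

```text
lever_tip [([0.46, 0.111, 0.143], 0.69)]
offcut1 [([0.551, -0.151, 0.04], 0.49)]
lever_tip [([0.452, 0.106, 0.157], 0.7)]
offcut1 [([0.554, -0.096, 0.042], 0.64)]
```

View pics/t9.png

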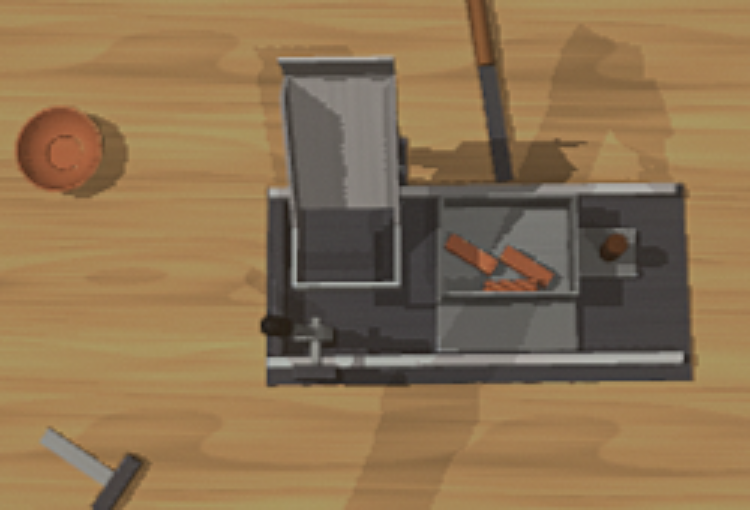

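The filled box, with its three bars at (470,253), (525,265) and (515,286), is clear of the spout. The lever is open at (272,325), and the arm is clear.

```bash
python3 -c "
from station import env
print(env.hand_in())"
```

```text
the job is handed in; nothing more can be done
None
```

The job is handed in after about 42 s of robot time: the box was clamped at the stop, all three offcuts on the bench went down the chute into it, the lever is open again, and the filled box stands about 185 mm back, clear of the spout. The hand-in call returned no verdict.

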